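# Collect turned bushes for washing and open the cleaner's safety cap

### The job

Get the two finished steel bushes ready for washing: first take both out of the catch tray and set them down inside the grey tote, gently, without dropping them. Then open the cleaner bottle beside them: press its safety cap straight down as far as it goes, keep it pressed while you twist it counter-clockwise (seen from above) about a fifth of a turn until it is free, and lift it off. Finish while still holding the cap, upright and still, about 10 cm above where it sat and over the bottle's mouth (do not put it down or let go), and leave everything else on the bench where it stands.

Things in the scene. Friction and masses are not known exactly. Their poses are not given: they have to be found in the camera images.
- bush_a: a turned steel bush standing in the catch tray: flange 40 mm diameter and 15 mm high, above it a hub 28 mm diameter, 32 mm total height, 12 mm or so bore, 0.12 kg. Origin: centre of its underside, z up.
- bush_b: the second, identical turned steel bush in the catch tray. Origin: centre of its underside, z up.
- catch_tray: a shallow sheet-steel tray fixed to the bench, 140 mm (its x) by 180 mm (its y), floor 3 mm thick, rim 12 mm high; a delivery chute 110 mm wide rises from the middle of its +x rim to 45 mm height, ending 120 mm from the tray's centre. Origin: centre of its underside. The bushes stand side by side along its y, at least 60 mm apart centre to centre.
- tote: a loose grey plastic tote, open on top, 140 mm (its x) by 170 mm (its y) outside, 55 mm high, walls and floor 4 mm, 0.6 kg. Origin: centre of its underside.
- cleaner_bottle: a round white cleaner bottle, 80 mm diameter, fixed in an aluminium holder (110 mm square plate) screwed to the bench. Origin: centre of the plate's underside, on the bottle's axis, z up; it does not move or turn. The neck's rim is 150 mm above the origin and 40 mm diameter; a sprung seal in it pushes the cap up.
- cap: the bottle's loose black push-and-turn cap, 0.05 kg: ribbed skirt and flat disc 61 mm diameter, disc top 27 mm above the origin. Origin: centre of the skirt's lower edge, z up. Locked at the start: origin 134 mm above the bottle's origin, cap x along bottle x. A spring pushes it up, about 5 N locked, 12 N when pressed to its hard stop 7 mm lower.
- cap_bar (a point): middle of the top of the cap's grip bar, on the cap's axis, 55 mm above the cap's origin. The bar stands on the disc: 52 mm long (along the cap's x), 16 mm thick (along its y), 28 mm high; the disc around it can take the fingertips' push.
- mouth (a point): centre of the bottle's neck rim, 150 mm above the bottle's origin. How the cap unlocks: it must be at least 5 mm down to turn, and turns only counter-clockwise seen from above. It is free to lift between 50 and 130 degrees from the locked position (75 is good); the spring lifts it about 1 mm at most; 30 mm of lift clears the neck.
- calibration_weight: bystander: brass weight with a knob, 38 mm diameter, 57 mm high, loose. Origin: centre of its underside.
- solder_spool: bystander: spool of solder, 64 mm diameter, 38 mm high, loose. Origin: centre of its underside.
- alu_stock: bystander: sawn aluminium bar 25 x 140 x 25 mm, long along its y, loose. Origin: centre of its underside.
- brass_hex: bystander: brass hexagon bar 22 x 90 x 19 mm, long along its y, loose. Origin: centre of its underside.
There are look-alikes about, which are no part of the job. Several things have the shape of the cap; the one meant has the colours described above.

How it is judged:
By the outcome, as a careful person would: the job done as asked, in the order asked, and still so for the second after the job is handed in, while the arm keeps its last pose, push and grip.
It also fails if it takes over 72 s, if anything falls off the work surface, if the arm or the gripper's body presses on something with over 40 N, if the wrist force passes 120 N, or if a joint passes its speed limit or range.

### The arm

A 6-joint arm with a two-finger parallel gripper is mounted at the origin on a cart in front of the work surface, level with it; the furniture and walls round the work are solid. World frame = base frame: x ahead of the robot, y to its left, z up, the work surface at z = 0. Lengths are in m, angles in rad, forces in N, time in s.
With the tool pointing down it reaches from about 0.35 to 0.775 m from the base axis. Payload 5.5 kg.
Tool frame: the origin (TCP) lies between the finger pads; the fingertips stand 19 mm ahead of it and the grasp point (between the pads) is the TCP; z points along the fingers, y is the line along which they close (so a half turn about z gives the same grasp; the last joint's range is limited). The gripper opens to 85 mm and grips with 20 to 120 N. Pads are 22 mm wide; open, the fingers measure 114 mm over their backs; the gripper's body (76 mm by 85 mm) begins 54 mm behind the grasp point. The pads swing forward as they close: fully open they stand 13 mm farther back than shut.
Start: joints at [1.013, 0.313, 0.046, 1.304, 0, 1.431], TCP at [0.233, 0.526, 0.25] pointing down, gripper open.
Joint ranges: [-2.76, 2.76], [-0.86, 1.69], [-1.03, 1.26], [-2.2, 2.34], [-1.47, 1.5], [-3.14, 3.14]. Speed limits (rad/s): [2.57, 2.57, 3.14, 3.14, 3.14, 3.14].

### API

Orientations are given as a unit quaternion [w, x, y, z].
In Python, from workcell import env gives the robot as it stands.
- The arm moves only by the tool carry_out, never from a script. Its argument "increments" is a list that holds one entry, the list of rows, each a list of 6 numbers: the shift along the tool's x, y, z each as a share of 50 cm, from -1 to 1, then the turn, a rotation vector about the tool's x, y, z each as a share of 2 pi rad, from -1 to 1. In form: [[[x, y, z, ax, ay, az], ...]]. A call has 1 to 5 rows; each row is the pose to reach, as a shift and turn from the pose commanded when the call began, along the tool's axes at that moment, turning the shorter way round; what a row does not reach only later rows make up. A row lasts 1/8 s, in which the tool goes at most 62.5 mm and 10.7 degrees, less where a joint would pass 70% of its speed; a pose out of reach is approached as far as the arm can. A call with a number of a shift or a turn outside -1 to 1 is refused whole. A call with a gripper value outside its range is refused whole. "jaw" is the closure, from 0 (fully open) to 1 (shut), set as the call begins (left out, the last holds). The fingers move at their own pace and stop on an object; "squeeze" is the grip in N (left out, the last holds). Time passes only in rows, so rows that repeat a pose let the fingers close. It gives the time, the measured TCP pose, the force, the opening and the grip force at its end, in the units of the state.
- env.get_state(): the state, without advancing time (a new reading comes with each control period).
- env.read_camera(name): name is "scene" or "top" or "wrist"; returns a dict with "frame" (420x560x3 uint8, blue, green, red), "z_map" (420x560 float32, m along the optical axis (not along the pixel's ray), 0 where there is no reading), "intrinsics" (3x3 intrinsics, pixels), "R" (3x3) and "t" (3): a world point X has camera coordinates R X + t; the wrist camera has in their place "T_tool_cam" (4x4, takes a point from camera to tool coordinates, whose origin is the TCP and whose axes are the flange's). Camera axes: x right, y down, z forward; pixel columns grow to the right and rows downward; lengths in m; the calibration is good to about 2 mm. A picture is of the moment at which its call begins: read the wrist's pose just before it.
- env.hand_in(): hands the job in; it is judged then, once.
Trained networks look in the newest picture that a camera, given by its name, has taken for a name from the list of things; names that differ only in an ending like _2 or _b are one class to them, and where a whole thing is asked for, a point or a joint stands for the part that bears it (a point fixed in the world has none). Each returns a list of dicts, best first, with "score" (0 to 1); they miss things now and then, are a little off and sometimes report something else, mostly with a low value. They report only what shows in the picture. A call takes as long as a camera call. They do not tell look-alikes from the thing itself.
- env.find_in(camera, name): "position" ([x, y, z] in m, in world coordinates, good to about 4 mm: the middle of the surface that is visible of it).
The state is a dict: "clock": time; "joint_pos": joint angles; "qvel": joint speeds; "tau": joint torques, N m; "tcp_pos": TCP position; "orientation": TCP orientation; "wrist_force": force on the tool from outside, world axes, zero at the start; "ft_torque": the same for the moment, N m; "finger_gap": finger opening in m; "grip_force": force on a finger pad.
Only numpy, scipy, OpenCV 4.12 (cv2) and the standard library are available. Lean on these libraries where they do the work, as an engineer would, in place of code of your own. Each camera call takes 0.05 s, during which the arm holds its last target. There are 200 camera calls.

## Working session

There is one attempt and no reset: what is moved stays moved. The work goes in short steps, Python scripts to look and compute and a tool call to move; the robot and the scene stay as the last step left them, time stands still between calls to the robot, and variables do not carry over. Pictures are saved under pics/ and viewed, at most 12 in all, crops included, and the job is handed in when it is done.

Besides the shell and the picture viewer there is one more tool, called after ">>>" by a JSON object that holds its "op" and its "data". carry_out: Moves the arm, as the interface text tells. Its arguments: {"type":"object","properties":{"increments":{"type":"array","items":{"type":"array","items":{"type":"array","items":{"type":"number","minimum":-1,"maximum":1}}}},"jaw":{"type":"number"},"squeeze":{"type":"number"}},"required":["increments"]}

```bash
mkdir -p pics; cat > h.py <<'E'
from workcell import env
import numpy as np, cv2
from scipy.spatial.transform import Rotation as Ro
def cam(n,save=None):
    s=env.get_state(); c=env.read_camera(n)
    if save: cv2.imwrite('pics/'+save,c['frame'])
    if 'R' in c: R=np.array(c['R']);t=np.array(c['t']).ravel(); A=R.T; b=-R.T@t
    else:
        q=s['orientation']; Rt=Ro.from_quat([q[1],q[2],q[3],q[0]]).as_matrix()
        T=np.array(c['T_tool_cam']); A=Rt@T[:3,:3]; b=Rt@T[:3,3]+np.array(s['tcp_pos'])
    K=np.array(c['intrinsics']); z=c['z_map']; v,u=np.mgrid[:z.shape[0],:z.shape[1]]
    P=np.stack([(u-K[0,2])/K[0,0]*z,(v-K[1,2])/K[1,1]*z,z],-1)@A.T+b
    P[z<=0]=np.nan
    return c['frame'],P
def st():
    s=env.get_state()
    for k in ('clock','joint_pos','tcp_pos','orientation','wrist_force','finger_gap','grip_force'): print(k,np.round(s[k],4))
E
python3 - <<'E'
from h import *
st()
for n in('scene','top'):
    f,P=cam(n,n+'0.png'); np.save(n+'P.npy',P); np.save(n+'F.npy',f)
    for o in('bush_a','catch_tray','tote','cleaner_bottle','cap','cap_bar','mouth','calibration_weight','solder_spool','alu_stock','brass_hex'):
        print(n,o,[(np.round(d['position'],3).tolist(),round(d['score'],2)) for d in env.find_in(n,o)][:5])
E
```

```text
clock 0.0
joint_pos [1.0134 0.314  0.045  1.3036 0.     1.4312]
tcp_pos [0.2331 0.5251 0.2494]
orientation [-3.000e-04  2.074e-01  9.783e-01 -9.000e-04]
wrist_force [ 0.4173  0.6793 -0.4434]
finger_gap 0.0853
grip_force 0.0
scene bush_a [([0.504, 0.333, 0.025], 0.72), ([0.522, 0.241, 0.022], 0.68)]
scene catch_tray [([0.541, 0.304, 0.001], 0.68)]
scene tote [([0.515, 0.003, 0.01], 0.83)]
scene cleaner_bottle [([0.498, -0.323, 0.039], 0.67)]
scene cap [([0.512, -0.314, 0.157], 0.82), ([0.383, -0.314, 0.029], 0.66), ([0.485, -0.174, 0.028], 0.55)]
scene cap_bar [([0.51, -0.315, 0.16], 0.98), ([0.485, -0.174, 0.028], 0.74), ([0.377, -0.314, 0.024], 0.65)]
scene mouth [([0.495, -0.316, 0.041], 0.97)]
scene calibration_weight [([0.708, -0.174, 0.034], 0.79)]
scene solder_spool [([0.73, 0.194, 0.041], 0.7)]
scene alu_stock [([0.34, 0.16, 0.028], 0.91), ([0.544, 0.307, 0.0], 0.59)]
scene brass_hex [([0.333, -0.2, 0.022], 0.83)]
top bush_a [([0.525, 0.249, 0.014], 0.5), ([0.512, 0.337, 0.017], 0.43), ([0.738, 0.203, 0.038], 0.36)]
top catch_tray [([0.536, 0.309, 0.004], 0.79)]
top tote [([0.509, 0.001, 0.001], 0.65)]
top cleaner_bottle [([0.517, -0.277, 0.019], 0.78)]
top cap [([0.498, -0.169, 0.028], 0.97), ([0.525, -0.302, 0.158], 0.85), ([0.39, -0.307, 0.029], 0.76)]
top cap_bar [([0.394, -0.302, 0.028], 0.96), ([0.523, -0.3, 0.159], 0.8), ([0.494, -0.164, 0.032], 0.57)]
top mouth [([0.521, -0.282, 0.023], 0.86)]
top calibration_weight [([0.715, -0.168, 0.034], 0.59)]
top solder_spool [([0.738, 0.206, 0.044], 0.95), ([0.51, 0.002, 0.003], 0.52)]
top alu_stock [([0.345, 0.169, 0.025], 0.91)]
top brass_hex [([0.336, -0.191, 0.017], 0.84)]
```

View pics/scene0.png

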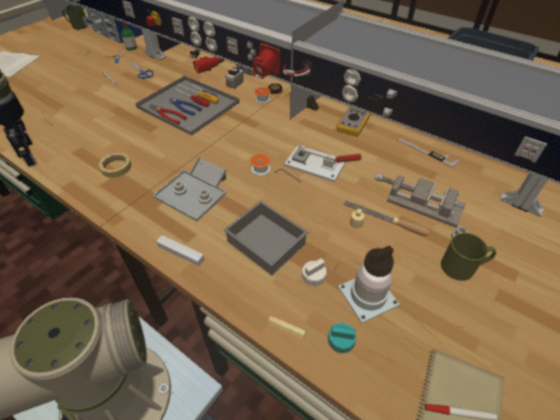

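View pics/top0.png

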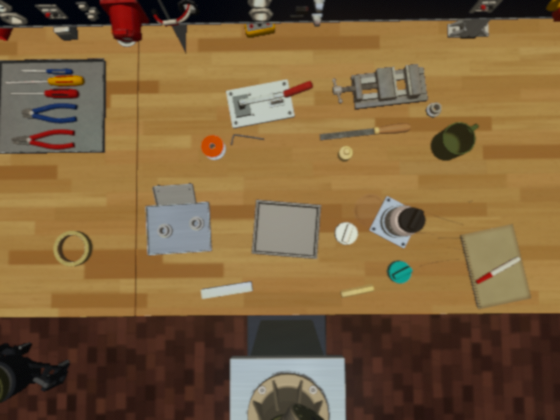

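```bash
cat >> h.py <<'E'
def inc(pos,yaw=None):
    """row to reach pos, tool down, tool y at yaw deg (nearest half turn NOT applied)"""
    s=env.get_state(); q=s['orientation']; R=Ro.from_quat([q[1],q[2],q[3],q[0]])
    d=R.inv().apply(np.array(pos)-s['tcp_pos'])/.5
    y=R.as_matrix()[:,1]; cy=np.degrees(np.arctan2(y[1],y[0]))
    if yaw is None: yaw=cy
    yy=np.radians(yaw); Yv=np.array([np.cos(yy),np.sin(yy),0]);Z=np.array([0,0,-1.])
    Rt=Ro.from_matrix(np.stack([np.cross(Yv,Z),Yv,Z],1))
    r=(R.inv()*Rt).as_rotvec()/(2*np.pi)
    print('yaw now %.1f'%cy,'row',np.round(np.r_[d,r],4).tolist(),'dist',np.round(np.linalg.norm(d)*.5,3),'turn',np.round(np.degrees(np.linalg.norm(r)*2*np.pi),1))
E
python3 - <<'E'
from h import *
P=np.load('topP.npy');F=np.load('topF.npy')
z=P[...,2]
def rep(name,m):
    q=P[m]; r=cv2.minAreaRect(q[:,:2].astype(np.float32)*1000)
    print(name,len(q),np.round(q.mean(0),4),np.round(r[0],1),np.round(r[1],1),round(r[2],1))
def box(x0,x1,y0,y1,z0,z1): return (P[...,0]>x0)&(P[...,0]<x1)&(P[...,1]>y0)&(P[...,1]<y1)&(z>z0)&(z<z1)
rep('tote',box(.4,.62,-.1,.1,.04,.07))
rep('bushhi1',box(.46,.57,.2,.29,.028,.045)); rep('bushhi2',box(.46,.57,.29,.38,.028,.045))
rep('traychute',box(.43,.7,.18,.42,.008,.07))
rep('cap',box(.42,.62,-.4,-.2,.145,.175)); rep('bar',box(.42,.62,-.4,-.2,.178,.2))
rep('table',box(.3,.4,-.1,.1,-.02,.02))
print(np.round(env.read_camera('wrist')['T_tool_cam'],3))
inc([.50,.29,.25],90-66+0); inc([.5,.29,.25],0)
E
```

```text
tote 701 [ 0.5107 -0.001   0.0531] [510.7  -0.7] [176.9 147.1] 84.9
bushhi1 61 [0.5304 0.2514 0.0341] [530.3 251.7] [28.7 25.1] 89.4
bushhi2 63 [0.5097 0.3406 0.0339] [509. 341.] [29.1 24.9] 89.9
traychute 1350 [0.5721 0.3061 0.0242] [542.7 305.7] [193.1 180.6] 3.2
cap 371 [ 0.5277 -0.3014  0.1604] [ 527.6 -305.9] [60.8 59.1] 48.8
bar 168 [ 0.5285 -0.3064  0.1878] [ 528.6 -307.5] [16.2 52.4] 62.5
table 2537 [ 0.3495 -0.0005 -0.0007] [3.5e+02 1.0e-01] [100.  199.4] 0.0
[[ 0.001 -0.953 -0.302  0.076]
 [ 1.     0.001 -0.    -0.   ]
 [ 0.    -0.302  0.953 -0.124]
 [ 0.     0.     0.     1.   ]]
yaw now 66.1 row [-0.6786, -0.2142, 0.0007, 0.0, -0.0, 0.1168] dist 0.356 turn 42.1
yaw now 66.1 row [-0.6786, -0.2142, 0.0007, 0.0, -0.0, 0.1835] dist 0.356 turn 66.1
```

>>> {"op": "carry_out", "data": {"increments": [[[-0.5,-0.15,0,0,0,0.1],[-0.68,-0.2142,0.1,0,0,0.1835],[-0.68,-0.2142,0.1,0,0,0.1835],[-0.68,-0.2142,0.1,0,0,0.1835],[-0.68,-0.2142,0.1,0,0,0.1835]]], "jaw": 0.4, "squeeze": 40}}

```text
clock: 1.88
tcp_pos: [0.4665, 0.3199, 0.2083]
orientation: [0.0, 0.629, 0.777, 0.0]
wrist_force: [0.1, 1.1, 0.9]
finger_gap: 0.0513
grip_force: 0.0
```

>>> {"op": "carry_out", "data": {"increments": [[[0,0,0,0,0,0.03],[0,0,0,0,0,0.06],[0,0,0,0,0,0.0]]]}}

```text
clock: 2.25
tcp_pos: [0.4654, 0.3209, 0.2083]
orientation: [-0.0, 0.697, 0.717, -0.0]
wrist_force: [-0.1, -0.3, 0.3]
finger_gap: 0.0512
grip_force: 0.0
```

```bash
python3 - <<'E'
from h import *
st(); inc([.5304,.2515,.16],0)
f,P=cam('wrist','w1.png')
z=P[...,2]
def box(x0,x1,y0,y1,z0,z1): return (P[...,0]>x0)&(P[...,0]<x1)&(P[...,1]>y0)&(P[...,1]<y1)&(z>z0)&(z<z1)
for y0,y1 in((.2,.29),(.3,.39)):
    q=P[box(.46,.57,y0,y1,.028,.045)]
    if len(q)>20: r=cv2.minEnclosingCircle(q[:,:2].astype(np.float32)*1000); print(len(q),np.round(q.mean(0),4),r)
print(np.nanmin(z),np.nanmean(P[...,:2],axis=(0,1)))
E
```

```text
clock 2.25
joint_pos [ 4.6150e-01  3.0950e-01 -6.2500e-02  1.1989e+00  1.0000e-04  2.0041e+00]
tcp_pos [0.4654 0.3209 0.2083]
orientation [-1.000e-04  6.971e-01  7.170e-01 -0.000e+00]
wrist_force [-0.0741 -0.3421  0.3356]
finger_gap 0.0512
grip_force 0.0
yaw now 1.6 row [-0.1423, 0.1261, 0.0965, -0.0, -0.0, 0.0045] dist 0.107 turn 1.6
365 [0.5255 0.2563 0.0342] ((528.3821411132812, 250.87896728515625), 14.737549781799316)
596 [0.5083 0.3409 0.0347] ((508.2803649902344, 340.34063720703125), 14.615927696228027)
-0.8073489246198184 [0.42464506 0.30969885]
```

View pics/w1.png

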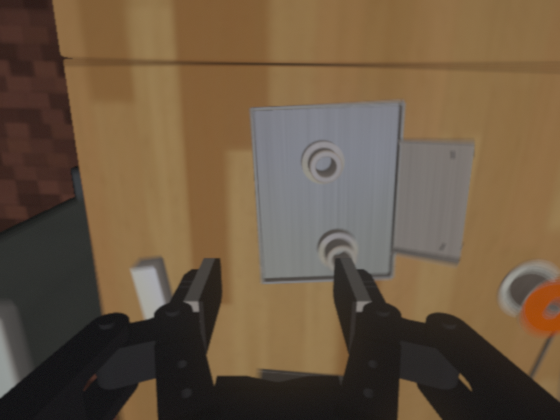

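>>> {"op": "carry_out", "data": {"increments": [[[-0.1432,0.1233,0.0965,0,0,0.0045],[-0.1432,0.1233,0.0965,0,0,0.0045],[-0.1432,0.1233,0.22,0,0,0.0045],[-0.1432,0.1233,0.22,0,0,0.0045]]]}}

```text
clock: 2.8
tcp_pos: [0.5249, 0.2497, 0.0939]
orientation: [-0.002, 0.708, 0.706, -0.005]
wrist_force: [-0.9, 0.4, 0.3]
finger_gap: 0.051
grip_force: 0.0
```

```bash
python3 - <<'E'
from h import *
inc([.529,.251,.038],0)
f,P=cam('wrist','w2.png'); cv2.imwrite('pics/w2.png',f)
E
```

```text
yaw now -0.2 row [0.0031, 0.0094, 0.1117, -0.0016, 0.0005, -0.0005] dist 0.056 turn 0.6
```

View pics/w2.png

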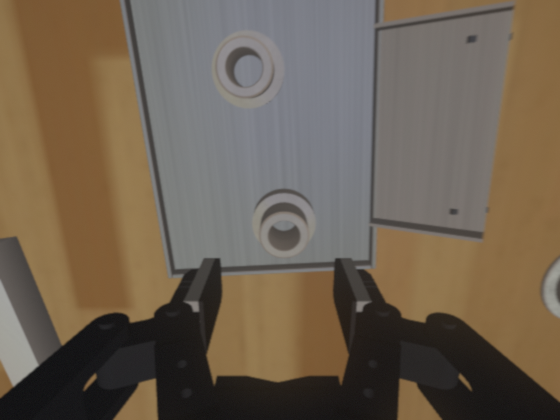

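>>> {"op": "carry_out", "data": {"increments": [[[0,0,0.09,0,0,0],[0,0,0.1,0,0,0],[0,0,0.1,0,0,0]]]}}

```text
clock: 3.22
tcp_pos: [0.5295, 0.2522, 0.0504]
orientation: [0.0, 0.707, 0.707, 0.001]
wrist_force: [0.3, 0.2, 0.2]
finger_gap: 0.0513
grip_force: 0.0
```

```bash
python3 - <<'E'
from h import *
st();inc([.529,.251,.038],0)
E
```

```text
clock 3.225
joint_pos [ 3.0760e-01  4.6620e-01 -2.4230e-01  8.6030e-01  1.0000e-04  1.8783e+00]
tcp_pos [0.5295 0.2522 0.0504]
orientation [4.000e-04 7.071e-01 7.072e-01 9.000e-04]
wrist_force [0.3459 0.2189 0.1516]
finger_gap 0.0513
grip_force 0.0
yaw now 0.0 row [-0.0024, -0.0011, 0.0249, 0.0003, -0.0001, 0.0] dist 0.012 turn 0.1
```

>>> {"op": "carry_out", "data": {"increments": [[[-0.0024,-0.001,0.024,0,0,0],[-0.0024,-0.001,0.024,0,0,0]]]}}

```text
clock: 3.48
tcp_pos: [0.5281, 0.2502, 0.0365]
orientation: [-0.0, 0.707, 0.707, -0.0]
wrist_force: [-0.2, 0.3, 0.5]
finger_gap: 0.0513
grip_force: 0.0
```

>>> {"op": "carry_out", "data": {"increments": [[[0,0,0,0,0,0],[0,0,0,0,0,0],[0,0,0,0,0,0],[0,0,0,0,0,0]]], "jaw": 1}}

```text
clock: 3.98
tcp_pos: [0.5285, 0.2503, 0.037]
orientation: [0.0, 0.707, 0.707, 0.0]
wrist_force: [-0.8, -0.6, 5.6]
finger_gap: 0.0268
grip_force: 39.9
```

>>> {"op": "carry_out", "data": {"increments": [[[0,0,-0.06,0,0,0],[0,0,-0.16,0,0,0],[-0.1,-0.006,-0.18,0,0,0],[-0.2,-0.012,-0.18,0,0,0],[-0.32,-0.02,-0.18,0,0,0]]]}}

```text
clock: 4.6
tcp_pos: [0.5181, 0.0893, 0.1263]
orientation: [0.0, 0.707, 0.708, 0.0]
wrist_force: [1.1, -0.2, -1.8]
finger_gap: 0.0269
grip_force: 39.8
```

>>> {"op": "carry_out", "data": {"increments": [[[-0.12,-0.006,0,0,0,0],[-0.24,-0.016,0,0,0,0],[-0.264,-0.016,0,0,0,0],[-0.264,-0.016,0.08,0,0,0],[-0.264,-0.016,0.08,0,0,0]]]}}

```text
clock: 5.22
tcp_pos: [0.5074, -0.0408, 0.0838]
orientation: [-0.003, 0.707, 0.707, -0.002]
wrist_force: [0.2, 0.8, -1.2]
finger_gap: 0.0269
grip_force: 39.8
```

```bash
python3 - <<'E'
from h import *
st();inc([.511,-.042,.042],0)
f,P=cam('wrist','w3.png')
E
```

```text
clock 5.225
joint_pos [-2.3830e-01  3.0740e-01 -3.9440e-01  8.7570e-01  4.0000e-04  1.3328e+00]
tcp_pos [ 0.5074 -0.0408  0.0838]
orientation [-0.003   0.7072  0.707  -0.0016]
wrist_force [ 0.2235  0.7934 -1.1979]
finger_gap 0.0269
grip_force 39.8451
yaw now -0.0 row [-0.0025, 0.0078, 0.0835, -0.001, -0.0003, -0.0] dist 0.042 turn 0.4
```

View pics/w3.png

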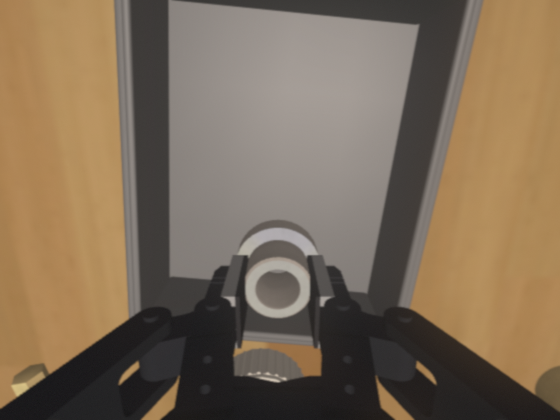

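>>> {"op": "carry_out", "data": {"increments": [[[0,0,0.05,0,0,0],[0,0,0.084,0,0,0],[0,0,0.084,0,0,0],[0,0,0.084,0,0,0]]]}}

```text
clock: 5.78
tcp_pos: [0.5111, -0.0414, 0.0457]
orientation: [0.001, 0.707, 0.707, 0.001]
wrist_force: [0.9, -0.3, -0.5]
finger_gap: 0.0269
grip_force: 39.9
```

>>> {"op": "carry_out", "data": {"increments": [[[0,0,0.006,0,0,0],[0,0,0.011,0,0,0],[0,0,0.013,0,0,0],[0,0,0.013,0,0,0]]]}}

```text
clock: 6.28
tcp_pos: [0.5101, -0.0418, 0.038]
orientation: [-0.0, 0.707, 0.707, 0.0]
wrist_force: [-1.2, 1.2, 1.7]
finger_gap: 0.0269
grip_force: 40.1
```

>>> {"op": "carry_out", "data": {"increments": [[[0,0,0.002,0,0,0],[0,0,0.002,0,0,0]]]}}

```text
clock: 6.52
tcp_pos: [0.5102, -0.0418, 0.038]
orientation: [0.0, 0.707, 0.707, 0.0]
wrist_force: [-4.1, -0.2, 9.8]
finger_gap: 0.0268
grip_force: 41.0
```

Seated on the floor. Release.

>>> {"op": "carry_out", "data": {"increments": [[[0,0,-0.001,0,0,0],[0,0,-0.001,0,0,0],[0,0,-0.001,0,0,0]]], "jaw": 0.4}}

```text
clock: 6.9
tcp_pos: [0.5101, -0.0418, 0.0372]
orientation: [-0.0, 0.707, 0.707, 0.0]
wrist_force: [0.9, -0.0, 0.1]
finger_gap: 0.0511
grip_force: 0.0
```

>>> {"op": "carry_out", "data": {"increments": [[[0,0,-0.04,0,0,0],[0,0,-0.16,0,0,0],[0.04,0,-0.2,0,0,0],[0.16,0,-0.2,0,0,0],[0.28,0,-0.2,0,0,0]]]}}

```text
clock: 7.52
tcp_pos: [0.5107, 0.0992, 0.1379]
orientation: [0.0, 0.708, 0.706, 0.001]
wrist_force: [0.6, -0.4, -0.0]
finger_gap: 0.0516
grip_force: 0.0
```

```bash
python3 - <<'E'
from h import *
st();inc([.5085,.3403,.098],0)
E
```

```text
clock 7.525
joint_pos [ 3.7400e-02  2.6980e-01 -2.9790e-01  1.0015e+00  1.0000e-04  1.6105e+00]
tcp_pos [0.5107 0.0992 0.1379]
orientation [5.000e-04 7.079e-01 7.063e-01 6.000e-04]
wrist_force [ 0.6161 -0.4118 -0.0415]
finger_gap 0.0516
grip_force 0.0
yaw now -0.1 row [0.4822, -0.0056, 0.0799, 0.0003, -0.0, -0.0004] dist 0.244 turn 0.2
```

>>> {"op": "carry_out", "data": {"increments": [[[0.12,0,0,0,0,0],[0.24,-0.002,0,0,0,0],[0.36,-0.0035,0,0,0,0],[0.483,-0.0035,0,0,0,0],[0.483,-0.0035,0.07,0,0,0]]]}}

```text
clock: 8.15
tcp_pos: [0.5104, 0.3455, 0.1045]
orientation: [0.001, 0.705, 0.709, 0.004]
wrist_force: [-0.7, -0.6, 0.5]
finger_gap: 0.051
grip_force: 0.0
```

>>> {"op": "carry_out", "data": {"increments": [[[0,0,0,0,0,0],[0,0,0.08,0,0,0],[0,0,0.08,0,0,0],[0,0,0.08,0,0,0]]]}}

```text
clock: 8.65
tcp_pos: [0.5093, 0.3393, 0.0639]
orientation: [0.0, 0.708, 0.707, 0.0]
wrist_force: [1.7, 0.5, 0.6]
finger_gap: 0.0512
grip_force: 0.0
```

```bash
python3 - <<'E'
from h import *
inc([.5085,.3403,.0375],0)
cam('wrist','w4.png')
E
```

```text
yaw now -0.1 row [0.002, -0.0016, 0.0528, 0.0001, -0.0001, -0.0002] dist 0.026 turn 0.1
```

View pics/w4.png

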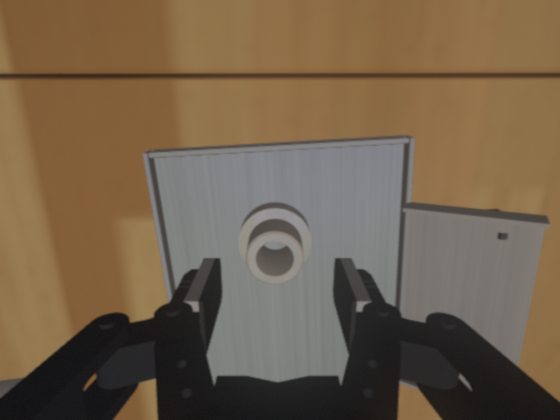

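>>> {"op": "carry_out", "data": {"increments": [[[0.002,-0.001,0.03,0,0,0],[0.002,-0.001,0.052,0,0,0],[0.002,-0.001,0.052,0,0,0]]]}}

```text
clock: 9.07
tcp_pos: [0.5069, 0.3402, 0.0349]
orientation: [-0.0, 0.707, 0.707, -0.001]
wrist_force: [-0.8, -0.8, -0.1]
finger_gap: 0.0512
grip_force: 0.0
```

>>> {"op": "carry_out", "data": {"increments": [[[0,0,0,0,0,0],[0,0,0,0,0,0],[0,0,0,0,0,0],[0,0,0,0,0,0]]], "jaw": 1}}

```text
clock: 9.57
tcp_pos: [0.5082, 0.3409, 0.0367]
orientation: [0.0, 0.707, 0.707, 0.0]
wrist_force: [0.3, 0.8, 1.1]
finger_gap: 0.0272
grip_force: 39.6
```

>>> {"op": "carry_out", "data": {"increments": [[[0,0,-0.06,0,0,0],[0,0,-0.16,0,0,0],[-0.1,0,-0.18,0,0,0],[-0.22,0,-0.18,0,0,0],[-0.34,0,-0.18,0,0,0]]]}}

```text
clock: 10.2
tcp_pos: [0.5077, 0.1694, 0.1266]
orientation: [0.0, 0.707, 0.707, 0.0]
wrist_force: [0.2, -1.1, -0.4]
finger_gap: 0.0269
grip_force: 39.8
```

```bash
python3 - <<'E'
from h import *
st();inc([.511,.035,.126],0)
E
```

```text
clock 10.2
joint_pos [ 1.720e-01  3.067e-01 -2.768e-01  9.866e-01 -2.000e-04  1.742e+00]
tcp_pos [0.5077 0.1694 0.1266]
orientation [3.000e-04 7.068e-01 7.074e-01 2.000e-04]
wrist_force [ 0.2285 -1.0741 -0.416 ]
finger_gap 0.0269
grip_force 39.7987
yaw now 0.0 row [-0.2687, 0.0063, 0.0012, 0.0001, 0.0, 0.0001] dist 0.134 turn 0.1
```

>>> {"op": "carry_out", "data": {"increments": [[[-0.12,0.003,0,0,0,0],[-0.24,0.006,0,0,0,0],[-0.268,0.006,0,0,0,0],[-0.268,0.006,0.1,0,0,0],[-0.268,0.006,0.12,0,0,0]]]}}

```text
clock: 10.82
tcp_pos: [0.5081, 0.0373, 0.0638]
orientation: [-0.002, 0.707, 0.707, -0.002]
wrist_force: [-0.7, -0.3, -1.7]
finger_gap: 0.0269
grip_force: 39.9
```

>>> {"op": "carry_out", "data": {"increments": [[[0,0,0.03,0,0,0],[0,0,0.04,0,0,0],[0,0,0.04,0,0,0]]]}}

```text
clock: 11.2
tcp_pos: [0.5112, 0.0372, 0.0467]
orientation: [0.0, 0.707, 0.707, 0.0]
wrist_force: [-0.5, -0.3, -2.2]
finger_gap: 0.0269
grip_force: 39.9
```

>>> {"op": "carry_out", "data": {"increments": [[[0,0,0.008,0,0,0],[0,0,0.013,0,0,0],[0,0,0.016,0,0,0],[0,0,0.016,0,0,0]]]}}

```text
clock: 11.7
tcp_pos: [0.5109, 0.0367, 0.0383]
orientation: [-0.0, 0.707, 0.707, 0.0]
wrist_force: [0.4, -0.3, -1.6]
finger_gap: 0.0272
grip_force: 40.0
```

>>> {"op": "carry_out", "data": {"increments": [[[0,0,0.0015,0,0,0],[0,0,0.0015,0,0,0]]]}}

```text
clock: 11.95
tcp_pos: [0.511, 0.0367, 0.0377]
orientation: [0.0, 0.707, 0.707, 0.0]
wrist_force: [0.2, -0.1, -1.1]
finger_gap: 0.0272
grip_force: 40.0
```

>>> {"op": "carry_out", "data": {"increments": [[[0,0,0.0015,0,0,0],[0,0,0.003,0,0,0],[0,0,0.003,0,0,0]]]}}

```text
clock: 12.32
tcp_pos: [0.5111, 0.0367, 0.0376]
orientation: [0.0, 0.707, 0.707, 0.0]
wrist_force: [-3.9, -0.3, 11.0]
finger_gap: 0.0272
grip_force: 41.2
```

>>> {"op": "carry_out", "data": {"increments": [[[0,0,-0.002,0,0,0],[0,0,-0.002,0,0,0],[0,0,-0.002,0,0,0]]], "jaw": 0.4}}

```text
clock: 12.7
tcp_pos: [0.5109, 0.0367, 0.037]
orientation: [-0.0, 0.707, 0.707, -0.0]
wrist_force: [-0.3, -0.3, -0.3]
finger_gap: 0.0512
grip_force: 0.0
```

>>> {"op": "carry_out", "data": {"increments": [[[0,0,-0.05,0,0,0],[0,0,-0.17,0,0,0],[0,0,-0.29,0,0,0],[0,0,-0.41,0,0,0],[-0.06,0,-0.5,0,0,0]]]}}

```text
clock: 13.32
tcp_pos: [0.5113, 0.0075, 0.2899]
orientation: [0.001, 0.706, 0.708, 0.001]
wrist_force: [1.8, -0.6, -0.7]
finger_gap: 0.051
grip_force: 0.0
```

```bash
python3 - <<'E'
from h import *
f,P=cam('top','t2.png')
cv2.imwrite('pics/t2c.png',cv2.resize(f[180:300,230:450],None,fx=3,fy=3))
z=P[...,2]
def box(x0,x1,y0,y1,z0,z1): return (P[...,0]>x0)&(P[...,0]<x1)&(P[...,1]>y0)&(P[...,1]<y1)&(z>z0)&(z<z1)
q=P[box(.42,.62,-.4,-.2,.18,.2)]; r=cv2.minAreaRect(q[:,:2].astype(np.float32)); print(r, q.mean(0))
b=cv2.boxPoints(r); print(np.round(b,4)); u,s,v=np.linalg.svd(q[:,:2]-q[:,:2].mean(0)); print('bar dir deg',np.degrees(np.arctan2(v[0,1],v[0,0])))
F,Q=cam('scene')
m=(abs(Q[...,0]-.52)<.08)&(abs(Q[...,1]+.31)<.08)&(Q[...,2]>.183)&(Q[...,2]<.2);q=Q[m];r=cv2.minAreaRect(q[:,:2].astype(np.float32)); print(r, q.mean(0));print(np.round(cv2.boxPoints(r),4))
inc([.5285,-.3075,.29],0)
E
```

```text
((0.5288971662521362, -0.3073519170284271), (0.015833182260394096, 0.05150984972715378), 61.10769271850586) [ 0.52813685 -0.30644969  0.18806902]
[[ 0.5025 -0.3018]
 [ 0.5476 -0.3267]
 [ 0.5553 -0.3129]
 [ 0.5102 -0.288 ]]
bar dir deg 150.85648084829245
((0.5251774191856384, -0.3110290765762329), (0.016423387452960014, 0.05183460935950279), 60.20132827758789) [ 0.52381803 -0.31126116  0.18913924]
[[ 0.4986 -0.3053]
 [ 0.5436 -0.331 ]
 [ 0.5517 -0.3168]
 [ 0.5068 -0.291 ]]
yaw now -0.1 row [-0.6244, 0.0313, 0.0067, 0.0015, 0.0003, -0.0003] dist 0.313 turn 0.6
```

View pics/t2c.png

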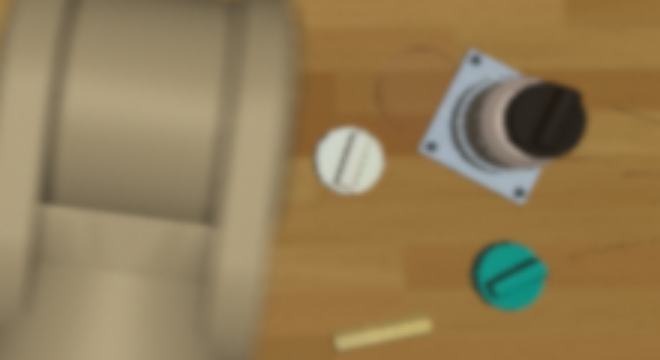

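>>> {"op": "carry_out", "data": {"increments": [[[-0.12,0.005,0.0,0,0,-0.03],[-0.24,0.012,0.0,0,0,-0.06],[-0.36,0.02,0,0,0,-0.09],[-0.48,0.03,0,0,0,-0.12],[-0.6,0.031,0,0,0,-0.15]]]}}

```text
clock: 14.05
tcp_pos: [0.5261, -0.2875, 0.2858]
orientation: [-0.001, 0.333, 0.943, 0.0]
wrist_force: [1.4, 0.7, 0.2]
finger_gap: 0.0515
grip_force: 0.0
```

>>> {"op": "carry_out", "data": {"increments": [[[0,0,0,0,0,-0.018],[0,0,0,0,0,-0.018]]]}}

```text
clock: 14.3
tcp_pos: [0.5257, -0.2865, 0.2855]
orientation: [-0.001, 0.283, 0.959, 0.001]
wrist_force: [-0.2, -0.5, 0.8]
finger_gap: 0.0513
grip_force: 0.0
```

```bash
cat > cap.py <<'E'
from h import *
import sys
f,P=cam('wrist',sys.argv[1])
m=(abs(P[...,0]-.527)<.06)&(abs(P[...,1]+.309)<.06)&(P[...,2]>.183)&(P[...,2]<.197)
q=P[m];r=cv2.minAreaRect(q[:,:2].astype(np.float32)); print(len(q),r, q.mean(0));print(np.round(cv2.boxPoints(r),4))
inc([.5275,-.3085,.23],60.5)
E
python3 cap.py w5.png; python3 -c "
from h import *
st()"
```

```text
1602 ((0.5265191197395325, -0.3089632987976074), (0.016101770102977753, 0.05216385796666145), 61.80543899536133) [ 0.52514003 -0.30778945  0.18891433]
[[ 0.4997 -0.3037]
 [ 0.5457 -0.3284]
 [ 0.5533 -0.3142]
 [ 0.5073 -0.2895]]
yaw now 57.1 row [-0.0275, -0.0365, 0.1118, 0.0001, -0.0003, -0.0094] dist 0.06 turn 3.4
clock 14.35
joint_pos [-6.3200e-01  3.5640e-01  1.9370e-01  1.4101e+00  3.0000e-04 -5.8100e-02]
tcp_pos [ 0.5259 -0.2858  0.2859]
orientation [-9.000e-04  2.830e-01  9.591e-01  5.000e-04]
wrist_force [ 0.8938 -0.1439 -0.1951]
finger_gap 0.0511
grip_force 0.0
```

View pics/w5.png

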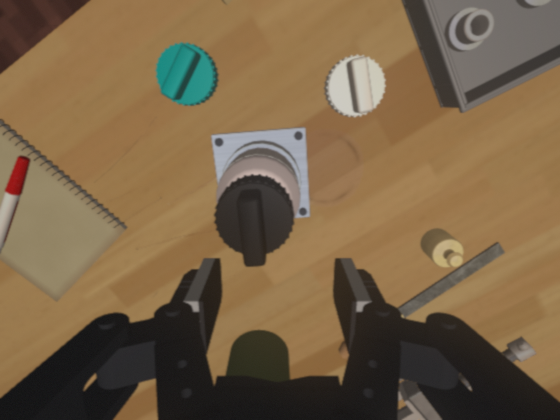

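>>> {"op": "carry_out", "data": {"increments": [[[-0.028,-0.038,0.04,0,0,-0.0108],[-0.028,-0.038,0.08,0,0,-0.0108],[-0.028,-0.038,0.08,0,0,-0.0108]]]}}

```text
clock: 14.72
tcp_pos: [0.527, -0.3079, 0.2453]
orientation: [-0.002, 0.249, 0.968, 0.001]
wrist_force: [0.4, -0.1, 0.2]
finger_gap: 0.0513
grip_force: 0.0
```

```bash
python3 cap.py w6.png; python3 -c "
from h import *
inc([.5268,-.309,.1815],61)"
```

```text
2348 ((0.5264078378677368, -0.30904942750930786), (0.01585313118994236, 0.05207611247897148), 61.72127151489258) [ 0.52466858 -0.30795458  0.18897599]
[[ 0.4997 -0.3037]
 [ 0.5456 -0.3284]
 [ 0.5531 -0.3144]
 [ 0.5072 -0.2897]]
yaw now 61.2 row [-0.0003, -0.0006, 0.0334, 0.0001, -0.0003, 0.0018] dist 0.017 turn 0.7
yaw now 61.2 row [0.0002, -0.0022, 0.1304, 0.0001, -0.0003, 0.0005] dist 0.065 turn 0.2
```

View pics/w6.png

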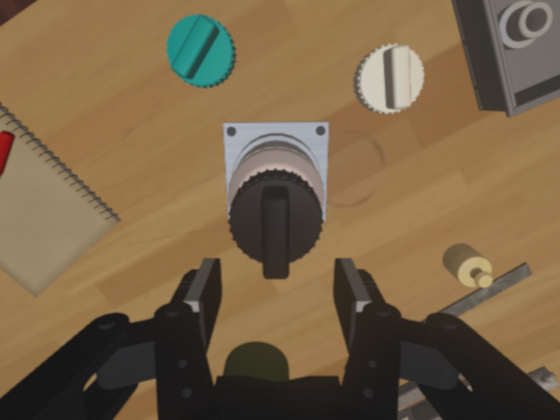

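>>> {"op": "carry_out", "data": {"increments": [[[0,-0.0015,0.06,0,0,0.0],[0,-0.0015,0.12,0,0,0],[0,-0.0015,0.124,0,0,0],[0,-0.0015,0.124,0,0,0]]], "squeeze": 70}}

```text
clock: 15.28
tcp_pos: [0.528, -0.3101, 0.1867]
orientation: [0.001, 0.249, 0.969, -0.0]
wrist_force: [-0.3, 1.0, 0.1]
finger_gap: 0.0512
grip_force: 0.0
```

>>> {"op": "carry_out", "data": {"increments": [[[0,0,0.0,0,0,0],[0,0,0,0,0,0],[0,0,0,0,0,0],[0,0,0,0,0,0],[0,0,0,0,0,0]]], "jaw": 1}}

```text
clock: 15.9
tcp_pos: [0.528, -0.3105, 0.186]
orientation: [0.001, 0.249, 0.968, -0.0]
wrist_force: [1.0, 0.1, 4.9]
finger_gap: 0.0148
grip_force: 70.3
```

>>> {"op": "carry_out", "data": {"increments": [[[0,0,0.006,0,0,0],[0,0,0.012,0,0,0],[0,0,0.012,0,0,0],[0,0,0.012,0,0,0]]]}}

```text
clock: 16.4
tcp_pos: [0.528, -0.3105, 0.1809]
orientation: [0.001, 0.249, 0.968, -0.0]
wrist_force: [-0.2, 2.3, 9.7]
finger_gap: 0.0147
grip_force: 71.0
```

>>> {"op": "carry_out", "data": {"increments": [[[0,0,0.004,0,0,0],[0,0,0.004,0,0,0]]]}}

```text
clock: 16.65
tcp_pos: [0.528, -0.3105, 0.1797]
orientation: [0.002, 0.249, 0.969, -0.001]
wrist_force: [-1.3, 3.2, 14.4]
finger_gap: 0.0144
grip_force: 71.5
```

>>> {"op": "carry_out", "data": {"increments": [[[0,0,0.004,0,0,0],[0,0,0.004,0,0,0]]]}}

```text
clock: 16.9
tcp_pos: [0.5281, -0.3105, 0.1796]
orientation: [0.002, 0.249, 0.969, -0.001]
wrist_force: [-4.9, 5.8, 23.2]
finger_gap: 0.0143
grip_force: 73.1
```

```bash
python3 - <<'E'
from h import *
st()
E
```

```text
clock 16.9
joint_pos [-6.6260e-01  4.0910e-01  1.0700e-02  1.1675e+00  3.0000e-04 -1.5940e-01]
tcp_pos [ 0.5281 -0.3105  0.1796]
orientation [ 2.300e-03  2.490e-01  9.685e-01 -9.000e-04]
wrist_force [-4.9401  5.8182 23.1889]
finger_gap 0.0143
grip_force 73.0752
```

>>> {"op": "carry_out", "data": {"increments": [[[0,0,0,0,0,-0.02],[0,0,0,0,0,-0.045],[0,0,0,0,0,-0.07],[0,0,0,0,0,-0.095],[0,0,0,0,0,-0.12]]]}}

```text
clock: 17.52
tcp_pos: [0.5294, -0.3103, 0.1796]
orientation: [0.003, -0.128, 0.992, -0.002]
wrist_force: [0.3, 6.4, 21.8]
finger_gap: 0.0149
grip_force: 72.8
```

>>> {"op": "carry_out", "data": {"increments": [[[0,0,0,0,0,-0.025],[0,0,0,0,0,-0.05],[0,0,0,0,0,-0.075],[0,0,0,0,0,-0.09],[0,0,0,0,0,-0.09]]]}}

```text
clock: 18.15
tcp_pos: [0.5287, -0.309, 0.1796]
orientation: [0.002, -0.398, 0.917, -0.001]
wrist_force: [-2.8, 9.2, 23.6]
finger_gap: 0.0141
grip_force: 73.1
```

```bash
python3 - <<'E'
from h import *
st(); print(env.get_state()['ft_torque']); inc([.53,-.31,.3],135)
cam('wrist','w7.png')
E
```

```text
clock 18.15
joint_pos [-0.6614  0.4089  0.0105  1.168   0.0032 -1.4799]
tcp_pos [ 0.5287 -0.309   0.1796]
orientation [ 0.0025 -0.3979  0.9174 -0.0011]
wrist_force [-2.8472  9.1529 23.605 ]
finger_gap 0.0141
grip_force 73.1418
[1.88456386 0.60876803 0.19966939]
yaw now 136.9 row [-0.0012, -0.0043, -0.2408, -0.0006, 0.0006, 0.0053] dist 0.12 turn 1.9
```

View pics/w7.png

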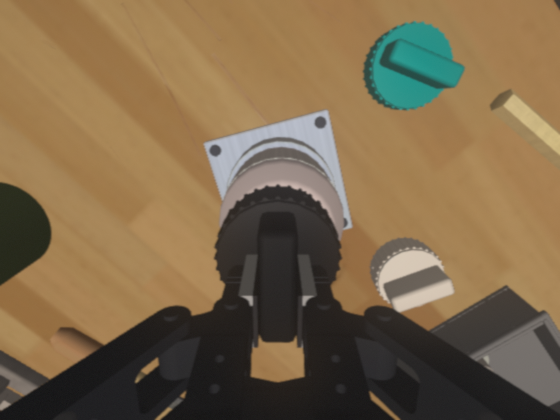

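>>> {"op": "carry_out", "data": {"increments": [[[0,0,-0.012,0,0,0],[0,0,-0.03,0,0,0],[0,0,-0.06,0,0,0],[0,0,-0.1,0,0,0],[0,0,-0.14,0,0,0]]]}}

```text
clock: 18.82
tcp_pos: [0.5266, -0.3105, 0.2448]
orientation: [-0.001, -0.397, 0.918, 0.001]
wrist_force: [0.1, -0.4, -1.1]
finger_gap: 0.0144
grip_force: 69.4
```

>>> {"op": "carry_out", "data": {"increments": [[[0,0,-0.04,0,0,0],[0,0,-0.07,0,0,0],[0,0,-0.08,0,0,0],[0,0,-0.08,0,0,0]]]}}

```text
clock: 19.32
tcp_pos: [0.5273, -0.3103, 0.2848]
orientation: [-0.0, -0.397, 0.918, 0.0]
wrist_force: [-0.5, 0.0, -1.2]
finger_gap: 0.0148
grip_force: 69.4
```

```bash
python3 - <<'E'
from h import *
st(); inc([.5275,-.309,.2866],None)
f1,P=cam('scene');f2,_=cam('top')
w,_=cam('wrist')
a=cv2.resize(f1[200:330,200:440],(400,217));b=cv2.resize(f2[160:290,230:470],(400,217)); c=cv2.resize(w,(400,300))
im=np.zeros((520,800,3),np.uint8); im[:217,:400]=a; im[:217,400:]=b; im[220:520,:400]=c
cv2.imwrite('pics/fin.png',im)
m=(abs(P[...,0]-.527)<.05)&(abs(P[...,1]+.309)<.05)&(P[...,2]>.14); z=P[m][:,2]; print(np.histogram(z,bins=np.arange(.14,.40,.02)))
E
```

```text
clock 19.325
joint_pos [-6.6300e-01  3.8250e-01  2.2890e-01  1.4176e+00 -1.0000e-04 -1.4790e+00]
tcp_pos [ 0.5273 -0.3103  0.2848]
orientation [-1.000e-04 -3.967e-01  9.179e-01  1.000e-04]
wrist_force [-0.4858  0.0257 -1.1792]
finger_gap 0.0148
grip_force 69.4354
yaw now 136.7 row [-0.0023, 0.0015, -0.0036, 0.0001, -0.0, 0.0] dist 0.002 turn 0.0
(array([255,  22,   0,   0,  59, 326, 236, 251, 199, 312, 352, 469]), array([0.14, 0.16, 0.18, 0.2 , 0.22, 0.24, 0.26, 0.28, 0.3 , 0.32, 0.34,
       0.36, 0.38]))
```

View pics/fin.png

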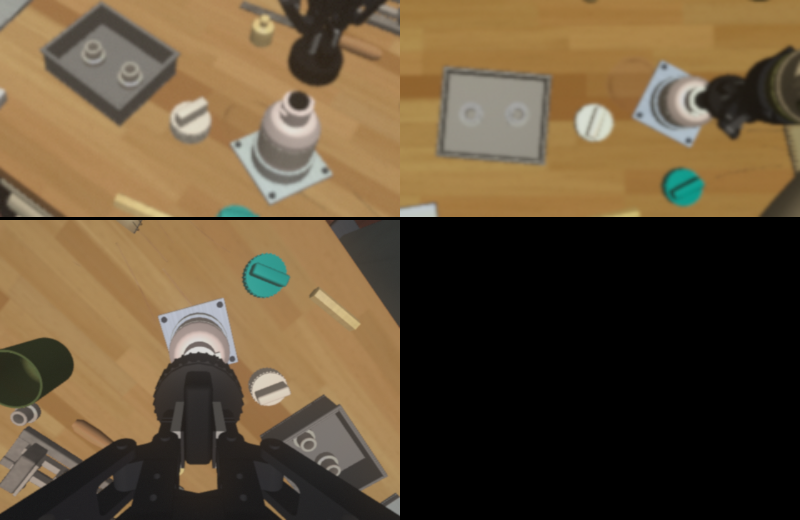

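>>> {"op": "carry_out", "data": {"increments": [[[-0.002,0.001,-0.003,0,0,0],[-0.002,0.001,-0.003,0,0,0],[-0.002,0.001,-0.003,0,0,0],[-0.002,0.001,-0.003,0,0,0]]]}}

```text
clock: 19.98
tcp_pos: [0.5277, -0.3091, 0.2866]
orientation: [0.0, -0.397, 0.918, 0.0]
wrist_force: [0.2, 0.1, -0.9]
finger_gap: 0.0144
grip_force: 69.4
```

```bash
python3 -c "
from h import *
st(); print(env.hand_in())"
```

```text
clock 19.975
joint_pos [-6.6120e-01  3.8170e-01  2.3190e-01  1.4211e+00  1.0000e-04 -1.4772e+00]
tcp_pos [ 0.5277 -0.3091  0.2866]
orientation [ 0.     -0.3968  0.9179  0.    ]
wrist_force [ 0.1596  0.1318 -0.9108]
finger_gap 0.0144
grip_force 69.4356
the job is handed in; nothing more can be done
None
```

The job is handed in at 20 s on the clock: both bushes stand upright in the tote, and the cap, pressed to its stop and twisted about 76° counter-clockwise, is held upright about 10 cm above where it sat, over the bottle's mouth.

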